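# Change the earphone tray on show

### The arm

A 6-joint arm with a two-finger parallel gripper is mounted at the origin on the work surface. World frame = base frame: x ahead of the robot, y to its left, z up, the work surface at z = 0. Lengths are in mm, angles in rad, forces in N, time in s.
With the tool pointing down it reaches from about 350 to 775 mm from the base axis. Payload 7.3 kg.
Tool frame: the origin (TCP) lies midway between the tips of the shut fingers; the grasp point (between the pads) lies 19 mm behind it; x points along the fingers, y is the direction in which the jaws open and shut, and the axes are right-handed (so a half turn about x gives the same grasp; the last joint's range is limited). The gripper opens to 92 mm and grips with 3 to 60 N. Pads are 19 mm wide; open, the fingers measure 130 mm over their backs; the gripper's body (75 mm by 190 mm) begins 47 mm behind the grasp point.
Start: joints at [1.002, 0.342, 1.524, -0, 1.275, -0.146], TCP at [215.404, 478.796, 226.741] pointing down, gripper open.
Joint ranges: [-2.53, 2.53], [-0.77, 2.02], [0.04, 2.7], [-1, 4.14], [0.28, 2.66], [-3.11, 3.11]. Speed limits (rad/s): [2.57, 2.57, 3.14, 3.14, 3.14, 3.14].

### API

Orientations are given as [roll, pitch, yaw] about the fixed x, y, z axes, in that order (R = Rz(yaw) Ry(pitch) Rx(roll)).
In Python, from plant import bot gives the robot as it stands. The module is installed in compiled form; this text tells all that it offers.
- The arm moves only by the shell command python3 -m handwheel 'ROWS' [OPENING]. ROWS is JSON, a list that holds one entry, the list of rows, each a list of 4 numbers: the shift along the tool's x, y, z in cm, then the turn about the tool's x in rad. A call has 1 to 8 rows; each row shifts and turns the commanded pose from where the row before left it, along the tool's axes as they then stand; what a row does not reach is not made up. A row lasts 1/12 s, in which the tool goes at most 41.7 mm and 7.16 degrees, less where a joint would pass 70% of its speed; a pose out of reach is approached as far as the arm can. A call is refused whole if a number of a shift passes 4.17 or a number of a turn 0.125, either way. A call with a gripper value outside its range is refused whole. OPENING is the opening, from 0 (shut) to 1 (fully open), set as the call begins (- or left out, the last holds). The fingers move at their own pace and stop on an object; the grip force is fixed at half the most. Time passes only in rows, so rows that do not move let the fingers close. It gives the time, the measured TCP pose, the force and the opening at its end, in the units of the state.
- bot.get_obs(): the state, without advancing time (a new reading comes with each control period).
- bot.capture(name): name is "scene" or "top" or "wrist"; returns (picture, depth): 384x512x3 uint8, red, green, blue; 384x512 float32, mm along the optical axis (not along the pixel's ray), 0 where there is no reading.
- bot.camera_model(name): a dict with "fx", "fy", "cx", "cy" (pixels), "dist_coeffs" ([k1, k2, p1, p2, k3] as OpenCV has them; the pictures are not rectified), "position" and "rotation" of the camera in the world. Camera axes: x right, y down, z forward; pixel columns grow to the right and rows downward; lengths in mm; the calibration is good to about 2 mm. A picture is of the moment at which its call begins: read the wrist's pose just before it. camera_model takes no time and is no camera call; for the wrist camera it gives the pose at the moment of the call.
- bot.close_job(): hands the job in, once; it reports no verdict.
Trained networks look in the newest picture that a camera, given by its name, has taken for a name from the list of things; names that differ only in an ending like _2 or _b are one class to them, and where a whole thing is asked for, a point or a joint stands for the part that bears it (a point fixed in the world has none). Each returns a list of dicts, best first, with "conf" (0 to 1); they miss things now and then, are a little off and sometimes report something else, mostly with a low value. They report only what shows in the picture. A call takes as long as a camera call.
- bot.find_in(camera, label): "bbox" ([left, top, width, height] in pixels, round what is visible of it).
- bot.spot_point(camera, label): "point" ([column, row] in pixels: a listed point, or the origin of a listed thing).
The state is a dict: "time": time; "joint_positions": joint angles; "dq": joint speeds; "tau": joint torques, N m; "tool_pos": TCP position; "tcp_rot": TCP orientation; "contact_force": force on the tool from outside, world axes, zero at the start; "moment": the same for the moment, N m; "grip_width": finger opening in mm.
Only numpy, scipy, OpenCV 4.12 (cv2) and the standard library are available. Lean on these libraries where they do the work, as an engineer would, in place of code of your own. Each camera call takes 0.05 s, during which the arm holds its last target.

### The job

The narrow earphone tray was left out: push it fully home into its case with the fingertips. Then hook a fingertip behind the front lip of the wide tray and draw it fully out to its stop, without pinching the lip or touching its outer face. The earbud cases stay lying flat in the wide tray, and the player, the headphones and the jar stay where they are.

Things in the scene. Friction and masses are not known exactly. Their poses are not given: they have to be found in the camera images.
- wide_case: Fixed low wooden display case, open at the front, 200 deep (x) by 180 wide (y) by 62 high, flat roof; its tray slides along its x. Origin at the centre of its underside on the counter; x points from its open front to its back. The roof's front edge is 55 mm behind the lip's inner face with the tray home, further when it is out.
- narrow_case: Fixed low wooden display case, open at the front, 200 deep (x) by 120 wide (y) by 62 high, flat roof; its tray slides along its x. Origin at the centre of its underside on the counter; x points from its open front to its back. The roof's front edge is 55 mm behind the lip's inner face with the tray home, further when it is out.
- wide_tray (a joint): Travel of the wide tray along its rails, m: 0 = fully home, 0.11 = fully out at its stop. Grows as the tray comes out (along the case's -x, roughly towards the robot). Stays where it is left: rail friction about 2 N, damping about 8 N per m/s, hard stops at both ends, moving mass about 0.5 kg. Starts home or up to 0.01 out.
- narrow_tray (a joint): Travel of the narrow tray along its rails, m: 0 = fully home, 0.11 = fully out at its stop. Grows as the tray comes out (along the case's -x, roughly towards the robot). Stays where it is left: rail friction about 2 N, damping about 8 N per m/s, hard stops at both ends, moving mass about 0.5 kg. Starts 0.06 to 0.10 out.
- wide_lip (a point): Top centre of the inner (rear) face of the wide tray's front lip, 42 mm up; travels with the tray; x points inward to the case's back. The lip is an upright strip 152 long (y), 7 thick (outer face 7 mm nearer the robot), 30 high above the tray's floor (top of floor 12 mm up). Behind it 65 mm of bare floor, open from above, no side walls, then a divider 12 high.
- narrow_lip (a point): Top centre of the inner (rear) face of the narrow tray's front lip, 42 mm up; travels with the tray; x points inward to the case's back. The lip is an upright strip 92 long (y), 7 thick (outer face 7 mm nearer the robot), 30 high above the tray's floor (top of floor 12 mm up). Behind it 65 mm of bare floor, open from above, no side walls, then a divider 12 high.
- wide_mid (a point): Centre of the floor of the rear part of the wide tray, where the two earbud cases lie; 155 mm behind the inner face of the lip, 12 mm above the counter. Rear part inside: 172 by 144 mm, walls 12 to 22 mm high.
- buds0: Loose black earbud case, rounded block 58 x 44 x 22 high, 60 g, lying in the rear part of the wide tray, under the roof at first. Origin at the centre of its underside.
- buds1: Second such earbud case, beside the first in the wide tray.
- player: Loose music player, slab 110 x 62 x 14 high, 0.2 kg, lying crosswise on the roof of the narrow case (underside 62 mm above the counter). Origin at the centre of its underside.
- headphones: Loose black headphones lying flat on the counter to the left, about 170 x 250 mm, 30 high. Origin midway between the ear cups, on the counter.
- eartips: Loose clear jar of ear tips standing on the counter to the right, 54 across, 70 high. Origin at the centre of its underside.

How it is judged (in metres and radians):
On the way, in this order (a step that is already met when the one before it is completed fails the run):
1. the narrow tray is fully home while the wide tray has not been drawn out yet (value of joint narrow_tray below 0.005 m and value of joint wide_tray below 0.03 m), for 0.2 s.
2. the wide tray is drawn fully out (value of joint wide_tray above 0.103 m and value of joint narrow_tray below 0.005 m), for 0.2 s.
At the end, for the whole second after the job is handed in: The narrow tray is within 5 mm of fully home, the wide tray within 7 mm of its outer stop and at rest, and both earbud cases lie flat and still on the floor of the wide tray (all of step 2 and velocity of joint wide_tray between -0.01 and 0.01 m/s and horizontal distance between each of buds0, buds1 and wide_mid below 0.115 m and height (world z) of buds0 between 0.008 and 0.02 m and angle between each of buds0, buds1's own z axis and vertical below 0.15 rad and linear speed of each of buds0, buds1 below 0.03 m/s and height (world z) of buds1 between 0.008 and 0.02 m); the robot touches nothing.
It fails at once if the outer face of the wide tray's lip is touched (over 2 N): the lip is hooked from behind, not pinched (contact force between the fingers and wide_tray_c2 above 2 N).
It fails at once if an earbud case is lifted or tipped over (height (world z) of any of buds0, buds1 above 0.035 m or angle between any of buds0, buds1's own z axis and vertical above 0.6 rad).
It fails at once if the player, headphones or jar is moved more than 20 mm (distance of any of player, headphones, eartips from where it was at the start of the episode above 0.02 m).
It also fails if it takes over 43 s, if anything falls off the work surface, if the arm or the gripper's body presses on something with over 40 N, if the wrist force passes 120 N, or if a joint passes its speed limit or range.

## Working session

There is one attempt and no reset: what is moved stays moved. The work goes in short steps, Python scripts to look and compute and a shell command to move; the robot and the scene stay as the last step left them, time stands still between calls to the robot, and variables do not carry over. Pictures are saved under pics/ and viewed, and the job is handed in when it is done.

```bash
mkdir -p pics
cat > h.py <<'E'
import numpy as np, cv2
from plant import bot
def px2w(cam,u,v,d=None,z=None,depth=None):
    m=bot.camera_model(cam)
    K=np.array([[m['fx'],0,m['cx']],[0,m['fy'],m['cy']],[0,0,1]])
    p=cv2.undistortPoints(np.array([[[u,v]]],float),K,np.array(m['dist_coeffs'],float))[0,0]
    R=np.array(m['rotation']);R=R if R.shape==(3,3) else None
    t=np.array(m['position'])
    r=R@np.array([p[0],p[1],1])
    s=d if d is not None else (z-t[2])/r[2]
    return t+s*r
def save(n,im): cv2.imwrite('pics/'+n+'.png',im[:,:,::-1])
E
python3 - <<'E'
from h import *
print(bot.get_obs())
for c in('scene','top'):
    im,d=bot.capture(c); save(c+'0',im); np.save(c+'0.npy',d)
    print(c,{k:np.round(v,3).tolist() if not isinstance(v,str) else v for k,v in bot.camera_model(c).items()})
    for l,z in(('wide_lip',42),('narrow_lip',42),('wide_case',0),('narrow_case',0),('player',62),('headphones',0),('eartips',0)):
        r=bot.spot_point(c,l)[:2]
        print(c,l,[(x['conf'],np.round(x['point']).tolist(),np.round(px2w(c,*x['point'],z=z)).tolist()) for x in r])
E
```

```text
{'time': 0.0, 'joint_positions': array([ 1.00196561e+00,  3.42729276e-01,  1.52501382e+00,  1.09724518e-05,
        1.27539937e+00, -1.45980111e-01]), 'dq': array([ 0.00037585,  0.00118244, -0.00015274, -0.00094234, -0.00021057,
       -0.00122592]), 'tau': array([-1.43392241e-03, -4.31238091e+01, -2.44223768e+01,  7.16203311e-02,
        5.58321574e-02, -1.08265901e-04]), 'tool_pos': array([215.18604233, 478.42874422, 226.04268111]), 'tcp_rot': array([-1.72354637,  1.56924649, -2.14640018]), 'contact_force': array([-0.35442948,  0.56185331, -0.24722692]), 'moment': array([-0.0011649 , -0.00871416, -0.01550065]), 'grip_width': 91.87035598777571}
scene {'fx': 381.385, 'fy': 381.385, 'cx': 257.478, 'cy': 187.617, 'dist_coeffs': [-0.081, 0.0, 0.0, 0.0, 0.0], 'position': [1183.977, -575.166, 994.536], 'rotation': [-2.419, -0.005, 0.735]}Traceback (most recent call last):
  File "<stdin>", line 8, in <module>
  File "h.py", line 9, in px2w
    r=R@np.array([p[0],p[1],1])
      ~^~~~~~~~~~~~~~~~~~~~~~~~
ValueError: matmul: Input operand 0 does not have enough dimensions (has 0, gufunc core with signature (n?,k),(k,m?)->(n?,m?) requires 1)
```

```bash
sed -i "s/R=np.array(m\['rotation'\]).*/R=Rot.from_euler('xyz',m['rotation']).as_matrix()/; 1a from scipy.spatial.transform import Rotation as Rot" h.py
python3 - <<'E'
from h import *
for c in('scene','top'):
    im,d=bot.capture(c); save(c+'0',im); np.save(c+'0.npy',d)
    for l,z in(('wide_lip',42),('narrow_lip',42),('wide_case',0),('narrow_case',0),('player',62),('headphones',0),('eartips',0)):
        r=bot.spot_point(c,l)[:2]
        print(c,l,[(round(x['conf'],2),np.round(x['point']).tolist(),np.round(px2w(c,*x['point'],z=z)).tolist()) for x in r])
o=bot.get_obs();print(o['time'],Rot.from_euler('xyz',o['tcp_rot']).as_matrix().round(3))
E
```

```text
scene wide_lip [(0.74, [275.0, 174.0], [628.0, 139.0, 42.0])]
scene narrow_lip [(0.58, [196.0, 209.0], [540.0, -148.0, 42.0])]
scene wide_case [(0.71, [315.0, 199.0], [780.0, 172.0, 0.0])]
scene narrow_case [(0.87, [255.0, 255.0], [778.0, -127.0, -0.0])]
scene player [(0.79, [243.0, 236.0], [733.0, -133.0, 62.0]), (0.18, [274.0, 176.0], [643.0, 116.0, 62.0])]
scene headphones [(0.68, [301.0, 125.0], [502.0, 454.0, 0.0]), (0.56, [256.0, 255.0], [779.0, -127.0, 0.0])]
scene eartips [(0.9, [127.0, 269.0], [531.0, -418.0, 0.0])]
top wide_lip [(0.64, [210.0, 194.0], [621.0, 139.0, 42.0])]
top narrow_lip [(0.57, [304.0, 216.0], [553.0, -157.0, 42.0])]
top wide_case [(0.79, [207.0, 147.0], [777.0, 157.0, 0.0])]
top narrow_case [(0.97, [290.0, 147.0], [778.0, -117.0, 0.0])]
top player [(0.58, [300.0, 159.0], [731.0, -143.0, 62.0])]
top headphones [(0.82, [120.0, 232.0], [495.0, 441.0, 0.0])]
top eartips [(0.75, [385.0, 222.0], [537.0, -426.0, 0.0])]
0.9 [[ 0.     0.41   0.912]
 [ 0.     0.912 -0.41 ]
 [-1.     0.     0.   ]]
```

View pics/top0.png

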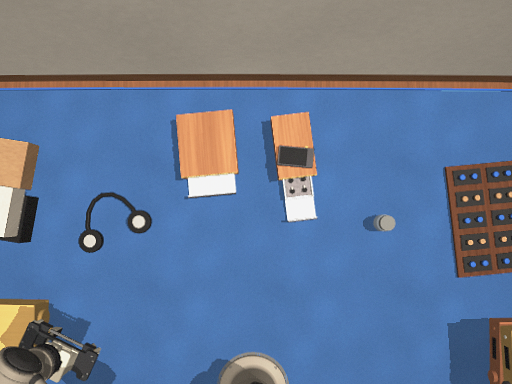

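View pics/scene0.png

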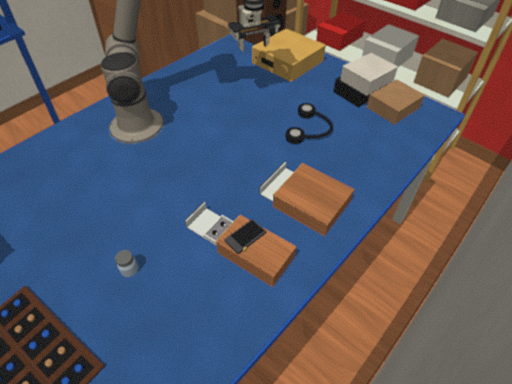

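Run:
```python
from h import *
im=cv2.imread('pics/top0.png')[:,:,::-1]
save('topz',cv2.resize(im[100:235,165:335],None,fx=4.4,fy=4.4,interpolation=cv2.INTER_CUBIC))
im=cv2.imread('pics/scene0.png')[:,:,::-1]
save('scz',cv2.resize(im[155:290,180:360],None,fx=4.4,fy=4.4,interpolation=cv2.INTER_CUBIC))
```

```text
(no output)
```

View pics/topz.png

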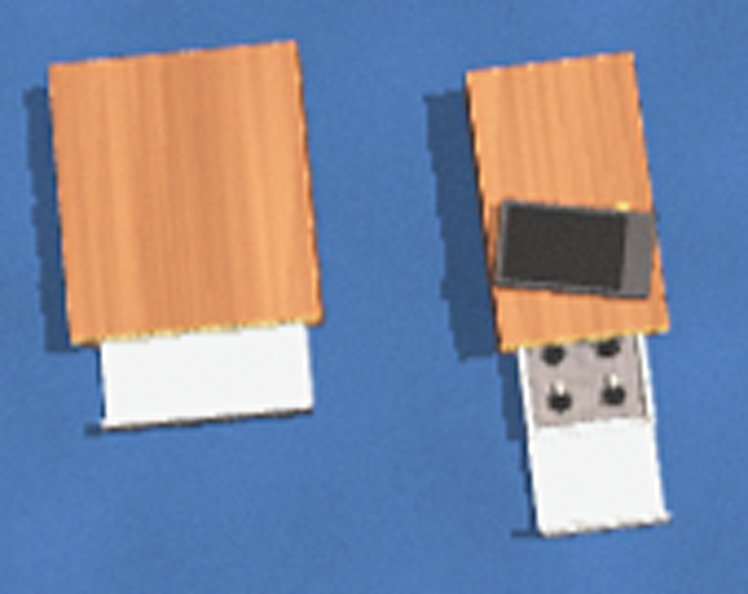

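View pics/scz.png

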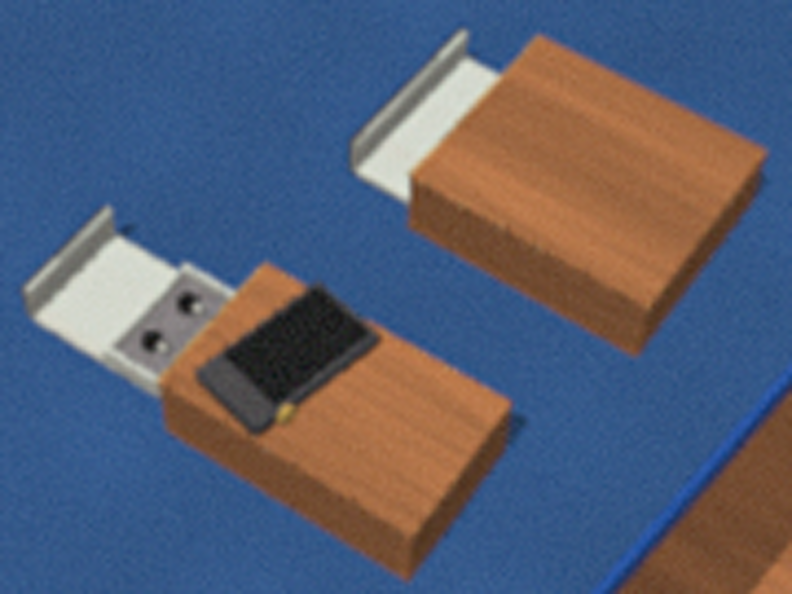

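Run:
```python
from h import *
s=4.4
def W(c,p,z):
    o=(165,100) if c=='top' else (180,155)
    return px2w(c,o[0]+(p[0]+.5)/s-.5,o[1]+(p[1]+.5)/s-.5,z=z)
# order: back-left, back-right, front-right, front-left
D={('top','wide'):[(49,66),(296,41),(322,320),(72,344)],('top','narrow'):[(466,72),(633,53),(667,329),(499,350)],
('scene','wide'):[(766,152),(640,303),(411,177),(540,36)],('scene','narrow'):[(510,405),(408,524),(163,382),(266,264)]}
L={('top','wide'):[(104,427),(312,410)],('top','narrow'):[(540,533),(667,518)],('scene','wide'):[(464,30),(353,157)],('scene','narrow'):[(108,208),(27,293)]}
for k in D:
    P=np.array([W(k[0],p,62)[:2] for p in D[k]])
    w=180 if k[1]=='wide' else 120
    M=np.array([(100,w/2),(100,-w/2),(-100,-w/2),(-100,w/2)])
    c=P.mean(0);Q=P-c
    th=np.arctan2((M[:,0]*Q[:,1]-M[:,1]*Q[:,0]).sum(),(M*Q).sum())
    R=np.array([[np.cos(th),-np.sin(th)],[np.sin(th),np.cos(th)]])
    l=np.array([W(k[0],p,42)[:2] for p in L[k]])
    print(k,c.round(1),'yaw',th.round(4),'res',(Q-M@R.T).round(1).tolist(),'lip world',l.round(1).tolist(),'lip in case',((l-c)@R).round(1).tolist())
    np.set_printoptions(suppress=True)
```

```text
('top', 'wide') [779.3 151.4] yaw 0.1016 res [[1.0, -0.5], [1.2, 0.6], [-1.2, 0.3], [-1.0, -0.5]] lip world [[611.5, 209.8], [624.8, 59.6]] lip in case [[-161.0, 75.1], [-163.1, -75.6]]
('top', 'narrow') [ 774.5 -121.4] yaw 0.1212 res [[0.4, 0.1], [0.2, -0.3], [0.3, 0.1], [-0.9, 0.1]] lip world [[537.5, -104.6], [548.9, -195.5]] lip in case [[-233.2, 45.2], [-232.9, -46.3]]
('scene', 'wide') [781.7 147.2] yaw 0.0908 res [[0.5, -1.1], [-5.0, 1.6], [3.9, -0.2], [0.7, -0.3]] lip world [[614.1, 208.6], [638.6, 47.3]] lip in case [[-161.3, 76.3], [-151.5, -86.6]]
('scene', 'narrow') [ 776.5 -125.2] yaw 0.1298 res [[1.4, -3.7], [-6.8, 4.5], [3.7, 0.9], [1.7, -1.6]] lip world [[539.1, -110.7], [553.9, -201.7]] lip in case [[-233.5, 45.1], [-230.6, -47.1]]
```

```bash
python3 -m handwheel '[[[0,0,0,-0.11],[0,0,0,-0.11],[0,0,0,-0.11],[0,0,0,-0.11],[0,0,0,-0.105],[0,0,0,0]]]' 0
cat > go.py <<'E'
import sys
from h import *
t=np.array([float(a) for a in sys.argv[1:4]]);yaw=float(sys.argv[4])
o=bot.get_obs();R=Rot.from_euler('xyz',o['tcp_rot']).as_matrix()
ang=np.arctan2(R[1,2],R[0,2])
print('t',o['time'],'pos',o['tool_pos'].round(1),'zdir',ang.round(4),'F',o['contact_force'].round(1),'w',round(o['grip_width'],1))
print('shift cm',(R.T@(t-o['tool_pos'])/10).round(2),'turn',-(yaw-ang).round(4))
E
python3 go.py 498 -156 150 0.122
```

```text
time: 1.4
tool_pos: [215.4, 478.8, 226.7]
tcp_rot: [0.344, 1.571, 0.47]
contact_force: [-0.5, 0.9, 0.4]
grip_width: 56.3
t 1.4 pos [215.4 478.8 226.7] zdir 0.1259 F [-0.5  0.9  0.4] w 56.3
shift cm [  7.67 -66.52  20.06] turn 0.0039
```

```bash
python3 -m handwheel '[[[0,-3.3,1,0],[0,-3.3,1,0],[0,-3.3,1,0],[0,-3.3,1,0],[0,-3.3,1,0],[0,-3.3,1,0],[0,-3.3,1,0],[0,-3.3,1,0]]]' 0
python3 -m handwheel '[[[0,-3.3,1,0],[0,-3.3,1,0],[0,-3.3,1,0],[0,-3.3,1,0],[0,-3.3,1,0],[0,-3.3,1,0],[0,-3.3,1,0],[0,-3.3,1,0]]]' 0
python3 go.py 498 -156 150 0.122
```

```text
time: 2.07
tool_pos: [327.3, 225.1, 227.0]
tcp_rot: [0.339, 1.57, 0.458]
contact_force: [1.0, 0.3, -0.9]
grip_width: 3.5
time: 2.73
tool_pos: [439.0, -27.6, 226.9]
tcp_rot: [-0.05, 1.57, 0.068]
contact_force: [1.0, 0.3, 0.7]
grip_width: 0.3
t 2.7333 pos [439.  -27.6 226.9] zdir 0.1181 F [1.  0.3 0.7] w 0.3
shift cm [  7.7  -13.45   4.34] turn -0.0039
```

```bash
python3 -m handwheel '[[[1,-3.3,1,0],[1,-3.3,1,0],[2,-3.3,1,0],[3,-3,1,0],[0.6,0,0,0],[0,0,0,0],[0,0,0,0]]]' 0
python3 go.py 498 -156 24 0.122
python3 - <<'E'
from h import *
im,d=bot.capture('wrist');save('w1',im);im,d=bot.capture('scene');save('s1',im)
E
```

```text
time: 3.32
tool_pos: [493.0, -147.3, 151.9]
tcp_rot: [2.334, 1.569, 2.454]
contact_force: [-0.0, -0.2, -0.1]
grip_width: 0.4
t 3.3167 pos [ 493.  -147.3  151.9] zdir 0.1199 F [-0.  -0.2 -0.1] w 0.4
shift cm [12.79 -0.94  0.4 ] turn -0.0021
```

View pics/w1.png

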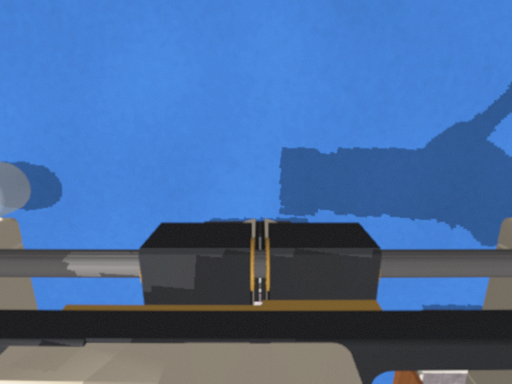

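View pics/s1.png

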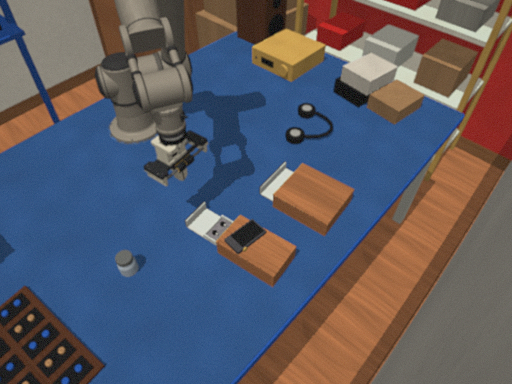

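```bash
python3 -m handwheel '[[[3.5,-0.2,0,0],[3.5,-0.2,0,0],[3.5,-0.2,0,0],[2.2,0,0,0],[0,0,0,0],[0,0,0,0]]]' 0
python3 go.py 533 -152 24 0.122
python3 - <<'E'
from h import *
print(bot.camera_model('wrist'))
im,d=bot.capture('top');save('t2',im[90:270,140:360].repeat(3,0).repeat(3,1))
E
```

```text
time: 3.92
tool_pos: [494.3, -152.9, 25.8]
tcp_rot: [1.538, 1.571, 1.661]
contact_force: [-0.2, -0.7, 0.5]
grip_width: 0.5
t 3.9167 pos [ 494.3 -152.9   25.8] zdir 0.1229 F [-0.2 -0.7  0.5] w 0.5
shift cm [ 0.18 -0.39  3.85] turn 0.0009
{'fx': 302.589780139998, 'fy': 302.589780139998, 'cx': 259.5945257735968, 'cy': 189.62638784188258, 'dist_coeffs': array([-0.01226725,  0.        ,  0.        ,  0.        ,  0.        ]), 'position': array([ 424.44851789, -162.4478133 ,  184.22447366]), 'rotation': array([ 2.87614022e+00, -5.25746885e-04,  1.69398515e+00])}
```

View pics/t2.png

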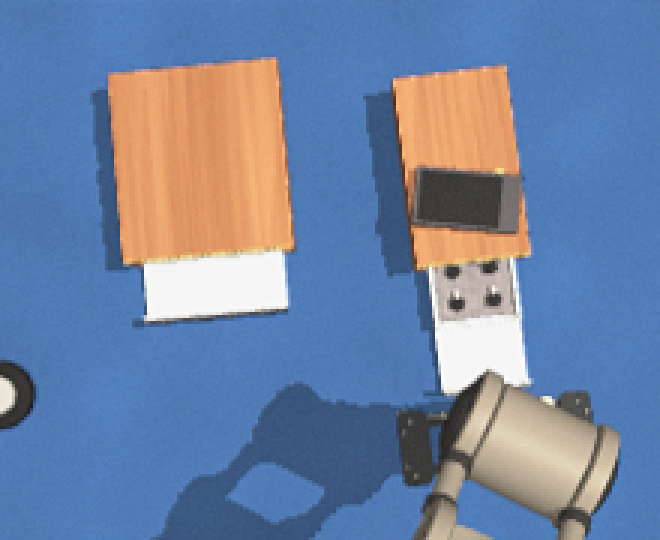

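```bash
python3 -m handwheel '[[[0,-0.2,1.2,0],[0,-0.1,1.2,0],[0,0,0.9,0],[0,0,0.8,0],[0,0,0.8,0],[0,0,0.8,0],[0,0,0.8,0],[0,0,0.8,0]]]' 0
python3 go.py 604 -143 24 0.122
python3 -m handwheel '[[[0,0,0.8,0],[0,0,0.8,0],[0,0,0.8,0],[0,0,0.5,0],[0,0,0,0]]]' 0
python3 go.py 604 -143 24 0.122
```

```text
time: 4.63
tool_pos: [567.4, -147.4, 25.1]
tcp_rot: [2.433, 1.57, 2.555]
contact_force: [-3.0, -0.8, 1.6]
grip_width: 0.6
t 4.6333 pos [ 567.4 -147.4   25.1] zdir 0.1222 F [-3.  -0.8  1.6] w 0.6
shift cm [ 0.11 -0.    3.68] turn 0.0002
time: 5.05
tool_pos: [597.3, -144.1, 24.9]
tcp_rot: [-0.282, 1.569, -0.159]
contact_force: [1.0, -0.2, -0.2]
grip_width: 0.6
t 5.05 pos [ 597.3 -144.1   24.9] zdir 0.1226 F [ 1.  -0.2 -0.2] w 0.6
shift cm [0.09 0.02 0.68] turn 0.0006
```

```bash
python3 -m handwheel '[[[0,0,0.3,0],[0,0,0.3,0],[0,0,0,0]]]' 0
python3 -m handwheel '[[[0,0,0.3,0],[0,0,0,0]]]' 0
python3 -m handwheel '[[[0,0,0.3,0],[0,0,0,0]]]' 0
```

```text
time: 5.3
tool_pos: [602.0, -143.4, 24.9]
tcp_rot: [0.047, 1.57, 0.169]
contact_force: [-0.6, -0.5, 0.8]
grip_width: 0.6
time: 5.47
tool_pos: [604.0, -143.1, 24.9]
tcp_rot: [2.921, 1.569, 3.043]
contact_force: [-3.4, -0.6, 2.1]
grip_width: 0.6
time: 5.63
tool_pos: [604.0, -143.1, 24.9]
tcp_rot: [2.974, 1.562, 3.096]
contact_force: [-15.0, -2.5, 8.5]
grip_width: 0.2
```

```bash
python3 -m handwheel '[[[0,0,0.1,0],[0,0,0,0],[0,0,0,0]]]' 0
python3 -m handwheel '[[[0,0,-1,0],[0,0,-3,0],[-3,0,-2,0],[-3.5,0,0,0],[-3.5,2,0,0],[-3,3,0,0],[0,3,0,0],[0,3,0,0]]]' 0
python3 go.py 650 138 150 0.1
python3 - <<'E'
from h import *
im,d=bot.capture('top');save('t3',im[90:270,140:360].repeat(3,0).repeat(3,1))
im,d=bot.capture('scene');save('s3',cv2.resize(im[155:290,180:360],None,fx=4.4,fy=4.4,interpolation=cv2.INTER_CUBIC))
E
```

```text
time: 5.88
tool_pos: [604.0, -143.1, 24.9]
tcp_rot: [2.958, 1.561, 3.08]
contact_force: [-18.6, -3.4, 11.0]
grip_width: 0.4
time: 6.55
tool_pos: [537.3, -40.6, 157.3]
tcp_rot: [-0.259, 1.564, -0.139]
contact_force: [0.5, 0.2, -0.2]
grip_width: 0.2
t 6.55 pos [537.3 -40.6 157.3] zdir 0.1209 F [ 0.5  0.2 -0.2] w 0.2
shift cm [ 0.79 16.38 13.33] turn 0.0209
```

View pics/t3.png

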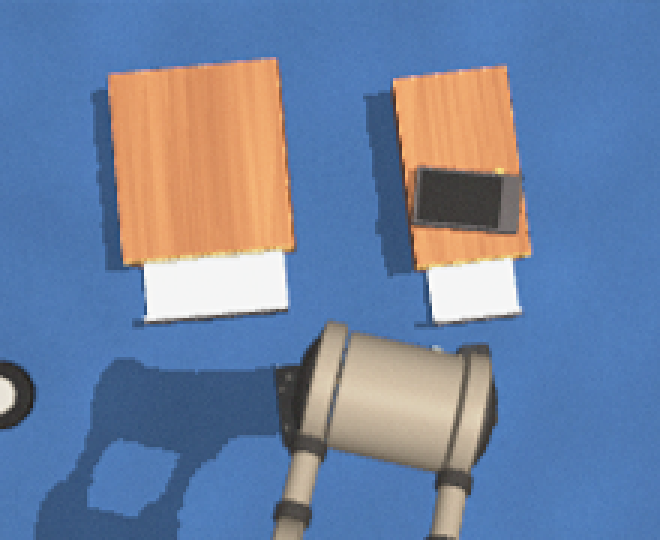

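View pics/s3.png

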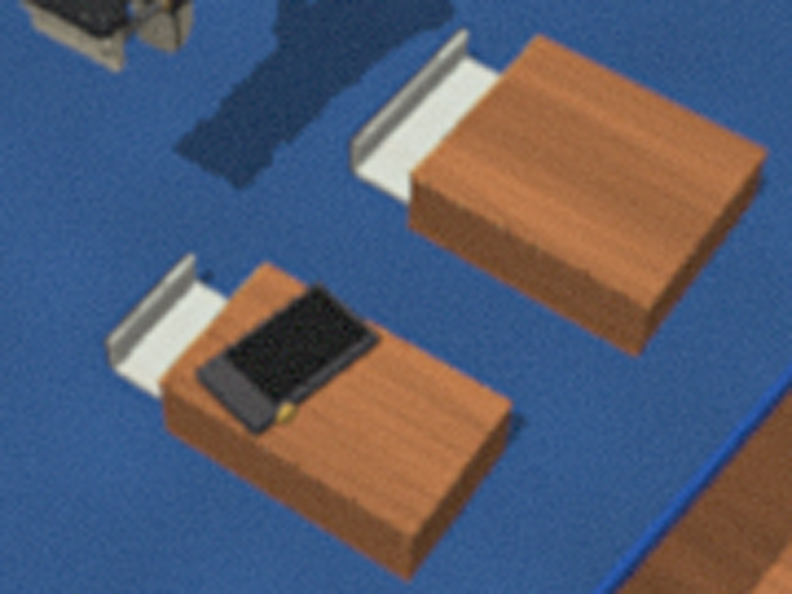

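```bash
python3 -m handwheel '[[[0,3,2.5,0.021],[0,3,2.5,0],[0,3,2.5,0],[0,3,2.5,0],[0,3,2.5,0],[0,1.4,0.8,0],[0,0,0,0]]]' 0
python3 go.py 650.6 137 80 0.1
```

```text
time: 7.23
tool_pos: [652.3, 139.1, 153.7]
tcp_rot: [0.662, 1.569, 0.767]
contact_force: [-0.3, -0.7, -0.2]
grip_width: 0.4
t 7.2333 pos [652.3 139.1 153.7] zdir 0.1047 F [-0.3 -0.7 -0.2] w 0.4
shift cm [ 7.37 -0.2  -0.21] turn 0.0047
```

```bash
python3 -m handwheel '[[[3.5,-0.2,-0.2,0.004],[3.5,0,0,0],[0.4,0,0,0],[0,0,0,0]]]' 0
python3 go.py 650.6 137 25 0.1
python3 - <<'E'
from h import *
im,d=bot.capture('scene');save('s4',cv2.resize(im[100:235,180:360],None,fx=4.4,fy=4.4,interpolation=cv2.INTER_CUBIC))
im,d=bot.capture('wrist');save('w4',im)
E
```

```text
time: 7.57
tool_pos: [647.5, 132.3, 78.3]
tcp_rot: [-3.135, 1.565, -3.039]
contact_force: [0.6, 0.4, 0.2]
grip_width: 0.5
t 7.5667 pos [647.5 132.3  78.3] zdir 0.0962 F [0.6 0.4 0.2] w 0.5
shift cm [5.33 0.44 0.39] turn -0.0038
```

View pics/s4.png

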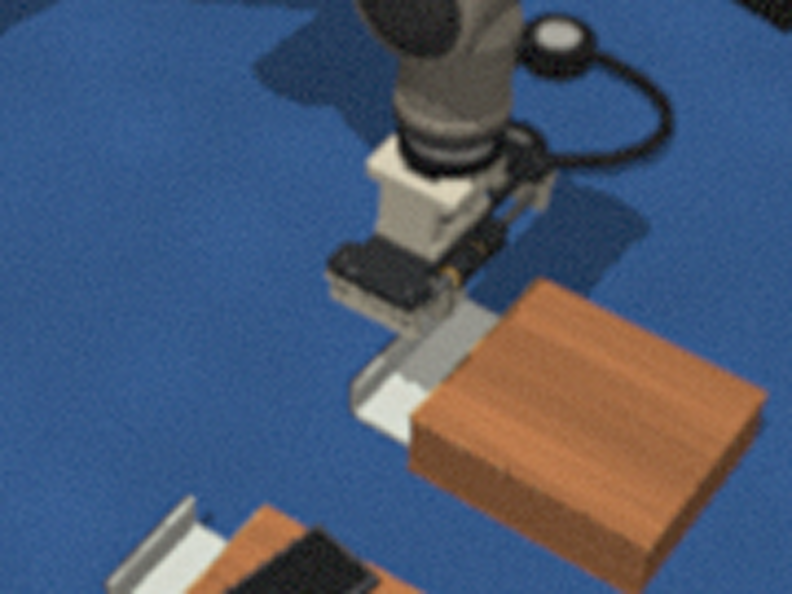

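View pics/w4.png

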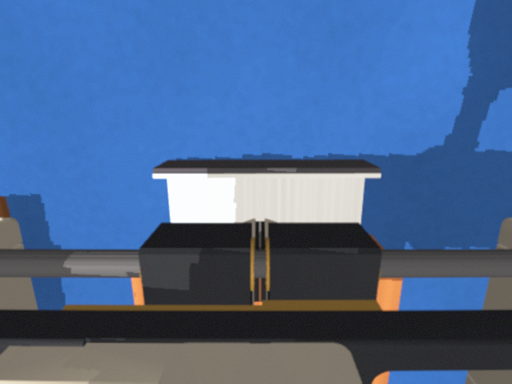

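```bash
python3 -m handwheel '[[[2,0.2,0.3,-0.003],[2,0,0,0],[1.3,0,0,0],[0,0,0,0],[0,0,0,0]]]' 0
python3 go.py 650.6 137 25 0.1
```

```text
time: 8.08
tool_pos: [652.3, 135.7, 28.5]
tcp_rot: [0.057, 1.57, 0.157]
contact_force: [1.0, 0.7, -0.6]
grip_width: 0.3
t 8.0833 pos [652.3 135.7  28.5] zdir 0.1001 F [ 1.   0.7 -0.6] w 0.3
shift cm [ 0.35  0.14 -0.16] turn 0.0001
```

```bash
python3 -m handwheel '[[[0.4,0,-0.4,0],[0,0,-0.5,0],[0,0,-0.5,0],[0,0,-0.3,0],[0,0,-0.3,0],[0,0,-0.3,0],[0,0,-0.4,0],[0,0,-0.5,0]]]' 0
python3 go.py 525.9 123 25 0.1
python3 -m handwheel '[[[0,0,-0.6,0],[0,0,-0.6,0],[0,0,-0.6,0],[0,0,-0.6,0],[0,0,-0.6,0],[0,0,-0.6,0],[0,0,-0.6,0],[0,0,-0.4,0]]]' 0
python3 go.py 525.9 123 25 0.1
python3 - <<'E'
from h import *
im,d=bot.capture('top');save('t5',im[90:270,140:360].repeat(3,0).repeat(3,1))
E
```

```text
time: 8.75
tool_pos: [620.5, 132.8, 24.1]
tcp_rot: [0.078, 1.569, 0.178]
contact_force: [2.8, 1.1, 1.9]
grip_width: 0.6
t 8.75 pos [620.5 132.8  24.1] zdir 0.1001 F [2.8 1.1 1.9] w 0.6
shift cm [-0.11 -0.03 -9.51] turn 0.0001
time: 9.42
tool_pos: [573.2, 128.0, 23.5]
tcp_rot: [3.048, 1.57, -3.135]
contact_force: [1.7, 0.6, 1.6]
grip_width: 0.4
t 9.4167 pos [573.2 128.   23.5] zdir 0.1003 F [1.7 0.6 1.6] w 0.4
shift cm [-0.15 -0.03 -4.76] turn 0.0003
```

View pics/t5.png

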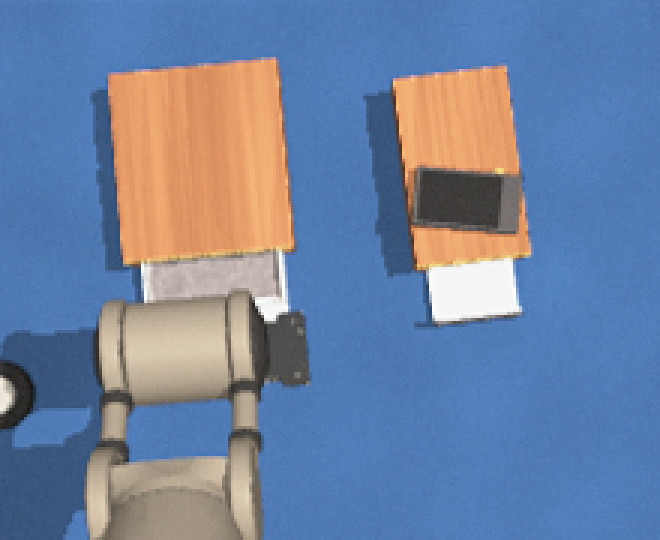

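Drawing works: the tray is following. Continuing to the stop.

```bash
python3 -m handwheel '[[[0,0,-0.4,0],[0,0,-0.6,0],[0,0,-0.6,0],[0,0,-0.6,0],[0,0,-0.6,0],[0,0,-0.6,0],[0,0,-0.4,0],[0,0,0,0]]]' 0
python3 -m handwheel '[[[0,0,-0.3,0],[0,0,-0.3,0],[0,0,-0.3,0],[0,0,0,0]]]' 0
python3 go.py 525.9 123 25 0.1
```

```text
time: 10.13
tool_pos: [534.8, 124.1, 23.4]
tcp_rot: [-3.121, 1.569, -3.02]
contact_force: [0.1, -1.2, 0.2]
grip_width: 0.3
time: 10.47
tool_pos: [528.8, 123.5, 23.8]
tcp_rot: [0.009, 1.567, 0.11]
contact_force: [5.2, 0.5, -3.5]
grip_width: 1.1
t 10.4667 pos [528.8 123.5  23.8] zdir 0.1001 F [ 5.2  0.5 -3.5] w 1.1
shift cm [-0.12 -0.02 -0.29] turn 0.0001
```

```bash
python3 -m handwheel '[[[0,0,-0.2,0],[0,0,0,0]]]' 0
python3 -m handwheel '[[[0,0,-0.2,0],[0,0,0,0],[0,0,0,0]]]' 0
```

```text
time: 10.63
tool_pos: [528.8, 123.4, 24.0]
tcp_rot: [0.019, 1.563, 0.119]
contact_force: [12.2, 2.4, -8.1]
grip_width: 0.3
time: 10.88
tool_pos: [528.8, 123.4, 24.1]
tcp_rot: [0.02, 1.559, 0.119]
contact_force: [16.7, 2.4, -12.1]
grip_width: 0.4
```

```bash
python3 -m handwheel '[[[0,0,0.8,0],[0,0,1,0],[-0.5,0,0,0],[-2,0,0,0],[-3,0,0,0],[-3.5,0,0,0],[-3.5,0,0,0],[-3,0,0,0]]]' 0
python3 -m handwheel '[[[0,-3,0,0],[0,-3.5,0,0],[0,-3.5,0,0],[0,-3.5,0,0],[0,-3.5,0,0],[0,-3.5,0,0],[0,-3,0,0],[0,0,0,0]]]' 0
python3 -m handwheel '[[[0,0,-3,0],[0,0,-3,0],[0,0,-3,0],[0,0,-3,0],[0,0,0,0],[0,0,0,0]]]' 0
python3 go.py 525.9 123 25 0.1
python3 - <<'E'
from h import *
im,d=bot.capture('top');save('t6',im[90:270,140:360].repeat(3,0).repeat(3,1))
print([(l,[(round(x['conf'],2),np.round(px2w('top',*x['point'],z=z)).tolist()) for x in bot.spot_point('top',l)[:2]]) for l,z in (('wide_lip',42),('narrow_lip',42),('player',62),('headphones',0),('eartips',0),('buds0',12),('wide_mid',12))])
im,d=bot.capture('scene');save('s6',cv2.resize(im[135:290,170:360],None,fx=4,fy=3.8,interpolation=cv2.INTER_CUBIC))
E
```

```text
time: 11.55
tool_pos: [540.4, 124.7, 180.9]
tcp_rot: [-3.029, 1.571, -2.928]
contact_force: [0.8, -0.9, 0.7]
grip_width: 0.0
time: 12.22
tool_pos: [564.2, -114.1, 178.4]
tcp_rot: [-2.097, 1.569, -2.002]
contact_force: [0.2, 0.4, -0.7]
grip_width: 0.3
time: 12.72
tool_pos: [444.1, -120.4, 179.0]
tcp_rot: [2.18, 1.57, 2.279]
contact_force: [0.6, -0.2, 0.0]
grip_width: 0.6
t 12.7167 pos [ 444.1 -120.4  179. ] zdir 0.0994 F [ 0.6 -0.2  0. ] w 0.6
shift cm [15.4  23.4  10.56] turn -0.0006
[('wide_lip', [(0.86, [520.0, 123.0, 42.0])]), ('narrow_lip', [(0.64, [630.0, -142.0, 42.0])]), ('player', [(0.84, [726.0, -135.0, 62.0])]), ('headphones', [(0.86, [491.0, 451.0, 0.0])]), ('eartips', [(0.65, [527.0, -424.0, 0.0])]), ('buds0', [(0.45, [699.0, 111.0, 12.0])]), ('wide_mid', [(0.96, [669.0, 134.0, 12.0])])]
```

View pics/t6.png

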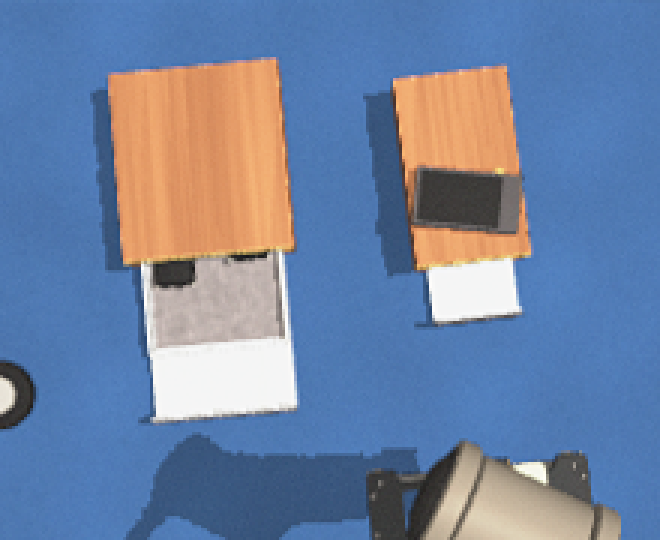

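View pics/s6.png

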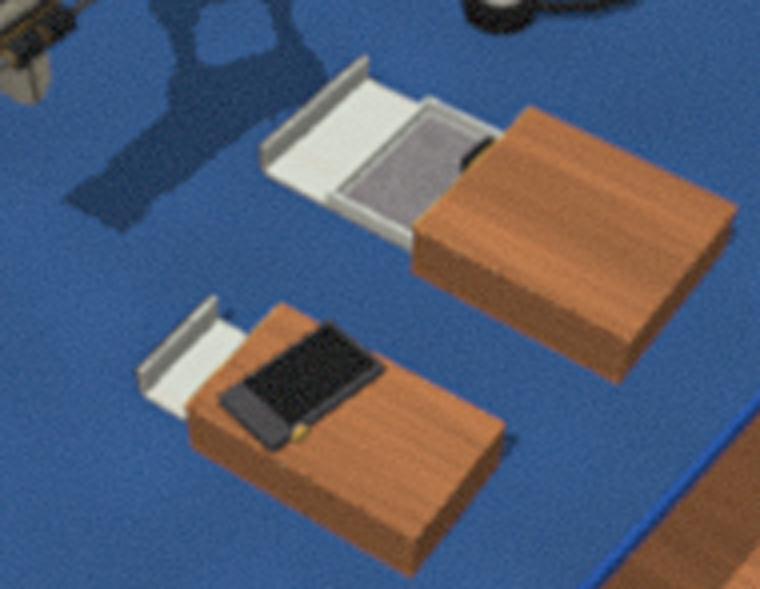

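Run:
```python
from h import *
R=Rot.from_euler('z',.1).as_matrix()[:2,:2]
def f(u,v): return ((px2w('top',140+(u+.5)/3-.5,90+(v+.5)/3-.5,z=42)[:2]-[779.5,151])@R).round(1)
print(f(146,320),f(288,310),f(157,421),f(297,409))
for n in('t3','t6'):
    im=cv2.imread(f'pics/{n}.png').astype(int)[1::3,1::3]
    for c in(60,75,90): # white floor end row
        col=im[:,c].min(1); r=np.where(col>190)[0]; print(n,c,r.min(),r.max(), col[r.max()-1:r.max()+6])
```

```text
[-160.3   74.9] [-163.8  -75.9] [-267.5   72.3] [-268.5  -75.9]
t3 60 87 105 [249 228  90  60  84  82  81]
t3 75 86 103 [247 244 180  82  66  81  82]
t3 90 84 102 [248 232 113  61  71  81  85]
t6 60 115 139 [248 219  91  74  75  77  80]
t6 75 114 137 [243 220 142  80  76  80  81]
t6 90 85 136 [244 195 102  68  77  81  81]
```

Run:
```python
from h import *
bot.close_job(); print(bot.get_obs()['time'])
```

```text
the job is handed in; nothing more can be done
the job is handed in; nothing more can be done
```

The narrow tray is pushed home and the wide tray is drawn out to its stop; I handed the job in at about 13 s, and no verdict was reported.

- **Narrow tray:** I pushed its front lip with the shut fingertips until it stopped dead, with force rising to about 19 N and no further motion. The fingertip face was then at −162 mm in the case's frame, which is the expected home position.
- **Wide tray:** I lowered the shut fingertips behind its lip and drew it out until it would not move, with about 17 N along the pull. I then backed off inward and lifted clear, so its outer face was never approached.

**Last checks**
- **Wide tray travel:** the final pictures put it at about 106 mm and the fingertip at the stop at about 107 mm, against a nominal 110. The camera calibration could explain the 3–4 mm gap. I judged full travel by the hard stop; the lip did not spring back after release.
- **Narrow tray:** the final top picture shows it still home.
- **Earbud cases:** the visible parts lie on the floor of the wide tray's rear part. Most of both is still under the roof, so I could not see directly that they lie flat.
- **Player, headphones and jar:** they show no visible shift. The detector's before-and-after positions differ by up to about 11 mm, which I put down to its noise, since the arm never came near them.
- **Arm:** it ended well clear of everything.

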